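# Hold the slicer's feed lever at the fifth click

## Robot

A 6-joint arm with a two-finger parallel gripper is mounted at the origin on the work surface. World frame = base frame: x ahead of the robot, y to its left, z up, the work surface at z = 0. Lengths are in m, angles in rad, forces in N, time in s.
With the tool pointing down it reaches from about 0.35 to 0.975 m from the base axis. Payload 4.9 kg.
Tool frame: the origin (TCP) lies at the very end of the fingers, on their centre line; the grasp point (between the pads) lies 19 mm behind it; z points along the fingers, y is the line along which they close (so a half turn about z gives the same grasp; the last joint's range is limited). The gripper opens to 85 mm and grips with 20 to 120 N. Pads are 22 mm wide; open, the fingers measure 114 mm over their backs; the gripper's body (76 mm by 85 mm) begins 54 mm behind the grasp point. The pads swing forward as they close: fully open they stand 13 mm farther back than shut.
Start: joints at [-1.411, 0.053, 1.613, -0, 1.476, -0.119], TCP at [0.172, -0.601, 0.231] pointing down, gripper open.
Joint ranges: [-3.01, 3.01], [-1.01, 2.22], [0.06, 2.58], [-1.02, 4.17], [0.09, 2.62], [-3.14, 3.14]. Speed limits (rad/s): [2.57, 2.57, 3.14, 3.14, 3.14, 3.14].

## Interface

Orientations are given as a unit quaternion [w, x, y, z].
In Python, from plant import manip gives the robot as it stands.
- The arm moves only by the tool play_rows, never from a script. Its argument "series" is a list that holds one entry, the list of rows, each a list of 7 numbers: the shift along the world's x, y, z in m, then the turn, a rotation vector about the world's x, y, z in degrees, then the opening, from 0 (shut) to 1 (fully open). In form: [[[dx, dy, dz, rx, ry, rz, grip], ...]]. A call has 1 to 10 rows; each row shifts and turns the commanded pose from where the row before left it; what a row does not reach is not made up. A row lasts 1/10 s, in which the tool goes at most 50 mm and 8.59 degrees, less where a joint would pass 70% of its speed; a pose out of reach is approached as far as the arm can. A call with a gripper value outside its range is refused whole. The fingers move at their own pace and stop on an object; the grip force is fixed at half the most. Time passes only in rows, so rows that do not move let the fingers close. It gives the time, the measured TCP pose, the force, the opening and the grip force at its end, in the units of the state.
- manip.state(): the state, without advancing time (a new reading comes with each control period).
- manip.grab_frame(name): name is "scene" or "side" or "wrist"; returns a dict with "frame" (420x560x3 uint8, blue, green, red), "mtx" (3x3 intrinsics, pixels), "R" (3x3) and "t" (3): a world point X has camera coordinates R X + t. Camera axes: x right, y down, z forward; pixel columns grow to the right and rows downward; lengths in m; the calibration is good to about 2 mm. A picture is of the moment at which its call begins. There is no depth.
- manip.job_done(): hands the job in; it is judged then, once.
The state is a dict: "time": time; "joint_pos": joint angles; "joint_vel": joint speeds; "joint_efforts": joint torques, N m; "tool_pos": TCP position; "tool_rot": TCP orientation; "contact_force": force on the tool from outside, world axes, zero at the start; "ft_torque": the same for the moment, N m; "gripper_width": opening from 0.0 (shut) to 1.0 (fully open); "grasp_force": force on a finger pad.
Only numpy, scipy, OpenCV 4.12 (cv2) and the standard library are available. Lean on these libraries where they do the work, as an engineer would, in place of code of your own. Each camera call takes 0.05 s, during which the arm holds its last target. There are 200 camera calls.

## Task

Pull the crank handle (the tool with the plain fat round grip) straight up out of the aluminium tool holder and stand it fully home in the socket at the end of the tissue slicer's feed lever. Then swing the lever by this handle counter-clockwise (seen from above) away from its stop until you have felt exactly five clicks, never a sixth, and keep it in the fifth notch: the lever is sprung and flies back if let go, so finish still gripping the upright handle in its socket and holding the lever there. Leave the other tools and the glassware where they are.

Things in the scene. Friction and masses are not known exactly. Their poses are not given: they have to be found in the camera images.
- handle_mid (a point): Middle of the crank handle: 120 mm tall, 160 g, round. Upward: steel shank 45 mm long, 14 mm wide (foot tapered to 10), steel collar 28 mm wide, 5 mm thick, plain black grip 22 mm wide, 70 mm long. This point is 60 mm above the foot, 15 mm above the collar's underside, 25 mm below the grip's middle; z up along the handle. Stands loosely in a holder hole, collar on the holder's top.
- holder: Fixed aluminium block, 60 (x) by 190 (y) by 60 mm high, origin under its centre. Three upright holes, 16.5 mm wide, 50 mm deep, along its y axis at -65, 0 and +65 mm, hold in any order the crank handle, a brush and a spatula, all with the same shank and collar, tops about 75 mm above the block. The handle must rise 45 mm to leave its hole.
- socket (a point): Centre of the mouth (top face, 105 mm above the table) of the upright through-hole in the 44 mm square block at the free end of the steel feed lever. Hole 19 mm wide, 3 mm chamfer, 40 mm deep, free space below. Fully home, the handle's collar rests on this face, the grip's middle 40 mm above it. Moves with the lever on a 100 mm radius about lever_axis.
- lever_axis (a point): Point on the lever's upright turning axis, level with the socket's mouth, 100 mm from it. The slicer, a fixed white machine with a base 65 mm high, begins 50 mm on the robot's side of this axis. The lever's hub rises to 114 mm above the table, the parts beyond the axis to 140 mm.
- feed_lever (a joint): Lever angle, rad: 0 at its stop (start), growing counter-clockwise from above, to 1.3. Notch n is at 0.16 n, the ridge before it at 0.16 (n - 0.5): a click. Fifth ridge 0.72, fifth notch 0.80, sixth ridge 0.88. A spring always drives it back to 0; notches do not latch. The push needed at the handle jumps to 7 to 9 N just past a notch and falls to 2 to 4 N on the way over the ridge into the next.
- brush_mid (a point): Bystander: middle of the brush in the holder, 118 mm tall: collar as the handle's, thin 8 mm stem, dark tuft on top.
- spatula_mid (a point): Bystander: middle of the spatula in the holder, 120 mm tall: collar as the handle's, thin 8 mm stem, flat steel blade on top, 18 mm wide.
- dish_mid (a point): Bystander: clear dish, 90 mm wide, 16 mm high, point at half height.
- jar_mid (a point): Bystander: small glass jar, 44 mm wide, 60 mm high, point at half height.
- reagent_mid (a point): Bystander: glass reagent bottle, 70 mm wide, 150 mm high, point at half height.
- beaker_mid (a point): Bystander: clear beaker, 60 mm wide, 75 mm high, point at half height.
Things that resemble listed ones, but are neither listed nor needed, are in the scene too. What is shaped like the part that bears handle_mid but blue or green is not meant.

How it is judged:
By the outcome, as a careful person would: the job done as asked, in the order asked, and still so for the second after the job is handed in, while the arm keeps its last pose, push and grip.
It also fails if it takes over 61 s, if anything falls off the work surface, if the arm or the gripper's body presses on something with over 40 N, if the wrist force passes 120 N, or if a joint passes its speed limit or range.

## Working session

There is one attempt and no reset: what is moved stays moved. The work goes in short steps, Python scripts to look and compute and a tool call to move; the robot and the scene stay as the last step left them, time stands still between calls to the robot, and variables do not carry over. Pictures are saved under pics/ and viewed, at most 10 in all, crops included, and the job is handed in when it is done.

Besides the shell and the picture viewer there is one more tool, called after "Call:" by a JSON object that holds its "api" and its "payload". play_rows: Moves the arm, as the interface text tells. Its arguments: {"type":"object","properties":{"series":{"type":"array"}},"required":["series"]}

```bash
mkdir -p pics; cat > h.py <<'E'
import numpy as np, cv2
from plant import manip
def grab(n,tag):
    d=manip.grab_frame(n); cv2.imwrite(f'pics/{tag}.png',d['frame']); np.savez(f'pics/{tag}.npz',**{k:np.array(v) for k,v in d.items()}); return d
def load(tag): return dict(np.load(f'pics/{tag}.npz'))
def ray(d,u,v):
    R=np.array(d['R']);t=np.array(d['t']).ravel()
    return -R.T@t, R.T@np.linalg.solve(np.array(d['mtx']),[u,v,1.])
def plane(d,u,v,z):
    c,r=ray(d,u,v); return c+r*(z-c[2])/r[2]
def two(d1,p1,d2,p2):
    c1,r1=ray(d1,*p1);c2,r2=ray(d2,*p2)
    s=np.linalg.lstsq(np.c_[r1,-r2],c2-c1,rcond=None)[0]
    a,b=c1+s[0]*r1,c2+s[1]*r2
    return (a+b)/2,np.linalg.norm(a-b)
def proj(d,X):
    p=np.array(d['mtx'])@(np.array(d['R'])@np.array(X)+np.array(d['t']).ravel()); return p[:2]/p[2]
E
python3 - <<'E'
from h import *
a=grab('scene','s0');b=grab('side','d0');w=grab('wrist','w0')
for d in(a,b,w): print(ray(d,280,210))
print(manip.state())
# two views in one picture
E
```

```text
(array([1.287308  , 0.33955781, 0.88485705]), array([-0.63455903, -0.35496629, -0.68657775]))
(array([ 0.44370899, -0.81018716,  0.6651645 ]), array([ 0.1188703 ,  0.79275826, -0.59783344]))
(array([ 0.23947754, -0.58174089,  0.37358449]), array([-0.26831456, -0.09022249, -0.95923476]))
{'time': 0.15, 'joint_pos': array([-1.41102809e+00,  5.32166490e-02,  1.61393470e+00, -2.96641707e-05,
        1.47600036e+00, -1.19019371e-01]), 'joint_vel': array([ 0.00164632, -0.00112389, -0.00466184,  0.00087647,  0.00026601,
       -0.00027548]), 'joint_efforts': array([ 1.16056923e-03, -3.94239771e+01, -3.70721090e+01, -1.02042522e-04,
        4.67971870e-03, -2.42718059e-07]), 'tool_pos': array([ 0.17189964, -0.60040843,  0.23036457]), 'tool_rot': array([-7.79067010e-04,  9.90299907e-01,  1.38944184e-01, -3.06427040e-05]), 'contact_force': array([-0.30459166,  0.61865535, -0.21286865]), 'ft_torque': array([0.05941403, 0.03060008, 0.05883576]), 'grasp_force': 0.0, 'gripper_width': 0.9992722882276421}
```

View pics/s0.png

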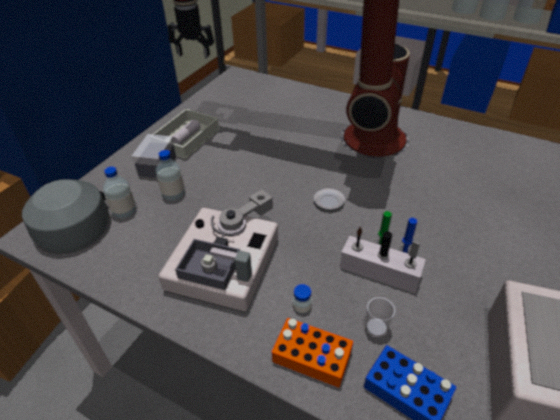

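View pics/d0.png

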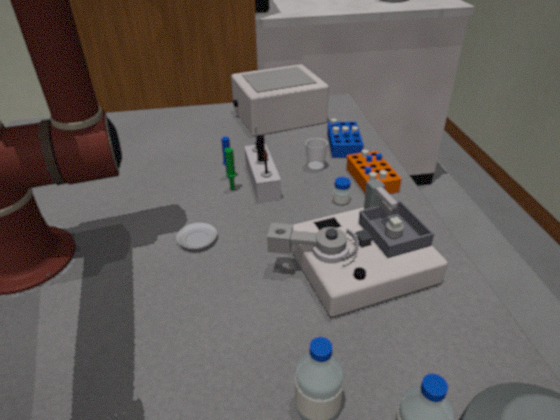

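The scene view shows the slicer at (220,255) with its lever block at (262,199). The holder is at (383,262) with a dark brush-like tool at (359,238), a black one at (386,243) and a spatula at (412,255). Green (385,222) and blue (409,232) decoys stand behind it. In the side view the lever block is at (281,236) and the holder at (262,172).

The candidates are black (386,243), blue (409,232) and green (385,222). Black fits because it has a plain fat grip and sits in the holder. I'll confirm it in a crop.

```bash
python3 - <<'E'
import cv2,numpy as np
a=cv2.imread('pics/s0.png');b=cv2.imread('pics/d0.png')
f=lambda i,x,y,w,h,k: cv2.resize(i[y:y+h,x:x+w],None,fx=k,fy=k,interpolation=cv2.INTER_CUBIC)
t=np.hstack([f(a,335,200,100,75,4),f(b,210,125,100,75,4)])
u=np.hstack([f(a,205,180,100,75,4),f(b,260,205,100,75,4)])
cv2.imwrite('pics/c0.png',np.vstack([t,u]))
E
```

```text
(no output)
```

View pics/c0.png

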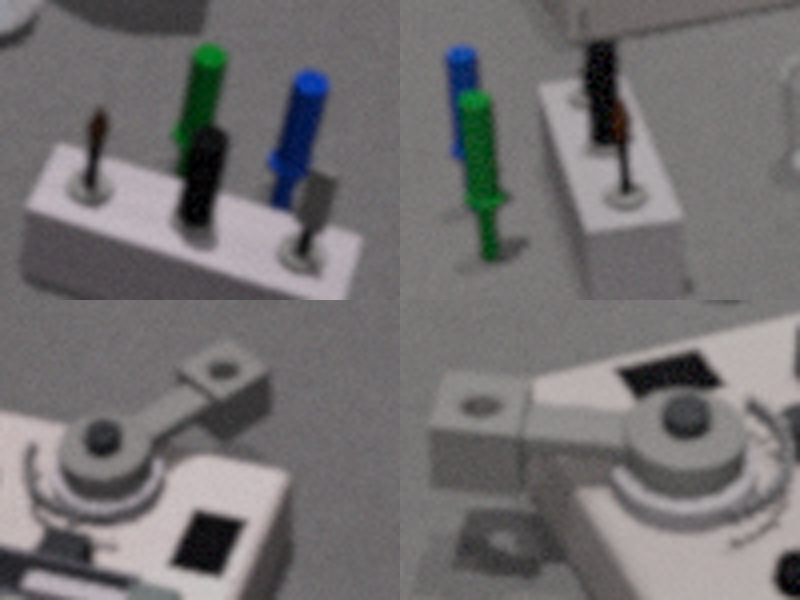

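The crop confirms that the black plain fat grip stands in the holder's middle hole, between the brush and the spatula. The blue and green ones stand on the table behind it. The socket mouth is at scene (260.5,197.5) and side (280.5,231). The hub is at scene (231,215) and side (331,235).

```bash
python3 - <<'E'
from h import *
np.set_printoptions(precision=4,suppress=True)
a=load('s0');b=load('d0')
print('sock',plane(a,260.5,197.5,.105),plane(b,280.5,231.2,.105))
print('hub',plane(a,230.7,215,.114),plane(b,331,235,.114))
print('grip base',two(a,(383.8,255),b,(260.7,160.7)),'top',two(a,(388,233.7),b,(260,136)),plane(a,388,233.7,.135))
print('brush',plane(a,357.5,247,.065),plane(b,266.5,174,.065),'spat',plane(a,410.7,263,.065))
for p in [(350.5,236.2),(342,252),(425.5,259.5)]: print(plane(a,*p,.06))
for n,g,p,z in [('bluedecoy',a,(412.7,220),.12),('green',a,(387.5,213),.12),('jar',a,(302,293),.06),('beak',a,(381,312),.075),('dish',a,(329,199),.01)]: print(n,plane(g,*p,z))
E
```

```text
sock [ 0.5481 -0.1318  0.105 ] [ 0.545  -0.1357  0.105 ]
hub [ 0.6475 -0.1595  0.114 ] [ 0.6355 -0.1749  0.114 ]
grip base (array([0.5491, 0.2115, 0.0614]), np.float64(0.0014626356561962092)) top (array([0.5495, 0.2101, 0.1346]), np.float64(0.0004068300796992056)) [0.5497 0.2102 0.135 ]
brush [0.5582 0.1467 0.065 ] [0.554  0.1394 0.065 ] spat [0.5478 0.2757 0.065 ]
[0.5277 0.1167 0.06  ]
[0.5865 0.1182 0.06  ]
[0.5164 0.3033 0.06  ]
bluedecoy [0.4636 0.2456 0.12  ]
green [0.468  0.1841 0.12  ]
jar [0.741  0.0859 0.06  ]
beak [0.7169 0.2598 0.075 ]
dish [ 0.3716 -0.0079  0.01  ]
```

Call:
{"api": "play_rows", "payload": {"series": [[[0.0155,0.0335,0.001,0,0,-1.25,0.5],[0.0155,0.0335,0.001,0,0,-1.25,0.5],[0.0155,0.0335,0.001,0,0,-1.25,0.5],[0.0155,0.0335,0.001,0,0,-1.25,0.5],[0.0155,0.0335,0.001,0,0,-1.25,0.5],[0.0155,0.0335,0.001,0,0,-1.25,0.5],[0.0155,0.0335,0.001,0,0,-1.25,0.5],[0.0155,0.0335,0.001,0,0,-1.25,0.5],[0.0155,0.0335,0.001,0,0,-1.25,0.5],[0.0155,0.0335,0.001,0,0,-1.25,0.5]]]}}

```text
time: 1.15
tool_pos: [0.3272, -0.2643, 0.2411]
tool_rot: [-0.0, 1.0, 0.03, 0.0]
contact_force: [1.1, -1.2, 0.5]
gripper_width: 0.5
grasp_force: 0.0
```

Call:
{"api": "play_rows", "payload": {"series": [[[0.0155,0.0335,0,0,0,0,0.5],[0.0155,0.0335,0,0,0,0,0.5],[0.0155,0.0335,0,0,0,0,0.5],[0.0155,0.0335,0,0,0,0,0.5],[0.0155,0.0335,0,0,0,0,0.5],[0.0155,0.0335,0,0,0,0,0.5],[0.0155,0.0335,0,0,0,0,0.5],[0.0155,0.0335,0,0,0,0,0.5],[0.0155,0.0335,0,0,0,0,0.5],[0,0,0,0,0,0,0.5]]]}}

```text
time: 2.15
tool_pos: [0.467, 0.0388, 0.2409]
tool_rot: [-0.001, 0.999, 0.033, -0.0]
contact_force: [-0.3, -0.7, -0.3]
gripper_width: 0.497
grasp_force: 0.0
```

Call:
{"api": "play_rows", "payload": {"series": [[[0.0137,0.0286,0,0,0,0,0.5],[0.0137,0.0286,0,0,0,0,0.5],[0.0137,0.0286,0,0,0,0,0.5],[0.0137,0.0286,0,0,0,0,0.5],[0.0137,0.0286,0,0,0,0,0.5],[0.0137,0.0286,0,0,0,0,0.5],[0,0,0,0,0,0,0.5],[0,0,0,0,0,0,0.5]]]}}

```text
time: 2.95
tool_pos: [0.5485, 0.2067, 0.2407]
tool_rot: [0.0, 1.0, 0.03, -0.001]
contact_force: [0.4, -0.3, 0.4]
gripper_width: 0.499
grasp_force: 0.0
```

```bash
python3 - <<'E'
from h import *
w=grab('wrist','w1')
print(manip.state()['tool_pos'],proj(w,(.5495,.2105,.135)))
E
```

```text
[0.54838335 0.20633288 0.24089596] [268.36710215 203.49714182]
```

View pics/w1.png

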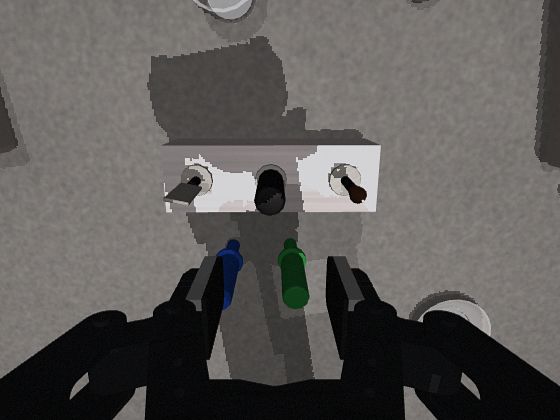

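The handle's grip top is at (270,202), with the spatula on the left at (197,180) and the brush on the right at (345,180). That agrees with my estimate within about 1 mm, so I'll descend.

Call:
{"api": "play_rows", "payload": {"series": [[[0.0008,0.0015,-0.02,0,0,0,0.5],[0.0008,0.0015,-0.02,0,0,0,0.5],[0,0,-0.02,0,0,0,0.5],[0,0,-0.02,0,0,0,0.5],[0,0,-0.02,0,0,0,0.5],[0,0,-0.02,0,0,0,0.5],[0,0,-0.02,0,0,0,0.5],[0,0,-0.018,0,0,0,0.5],[0,0,0,0,0,0,0.5],[0,0,0,0,0,0,0.5]]]}}

```text
time: 4.0
tool_pos: [0.5501, 0.2093, 0.0836]
tool_rot: [0.0, 1.0, 0.03, -0.0]
contact_force: [-0.5, 0.3, -0.7]
gripper_width: 0.5
grasp_force: 0.0
```

Call:
{"api": "play_rows", "payload": {"series": [[[0,0,0,0,0,0,0.3],[0,0,0,0,0,0,0.2],[0,0,0,0,0,0,0.0],[0,0,0,0,0,0,0.0],[0,0,0,0,0,0,0.0],[0,0,0,0,0,0,0.0],[0,0,0,0,0,0,0.0],[0,0,0,0,0,0,0.0]]]}}

```text
time: 4.8
tool_pos: [0.5515, 0.2104, 0.0852]
tool_rot: [-0.0, 1.0, 0.03, 0.001]
contact_force: [-0.7, -0.9, 5.5]
gripper_width: 0.243
grasp_force: 58.7
```

Call:
{"api": "play_rows", "payload": {"series": [[[0,0,0.008,0,0,0,0],[0,0,0.01,0,0,0,0],[0,0,0.012,0,0,0,0],[0,0,0.015,0,0,0,0],[0,0,0.02,0,0,0,0],[0,0,0.02,0,0,0,0],[0,0,0.02,0,0,0,0],[0,0,0.02,0,0,0,0],[0,0,0.02,0,0,0,0],[0,0,0.005,0,0,0,0]]]}}

```text
time: 5.8
tool_pos: [0.5513, 0.2107, 0.2375]
tool_rot: [-0.001, 1.0, 0.03, 0.002]
contact_force: [0.5, -0.2, -1.4]
gripper_width: 0.239
grasp_force: 58.7
```

Call:
{"api": "play_rows", "payload": {"series": [[[0,-0.02,0,0,0,0,0],[0,-0.035,0,0,0,0,0],[0,-0.035,0,0,0,0,0],[0,-0.035,0,0,0,0,0],[0,-0.035,0,0,0,0,0],[0,-0.035,0,0,0,0,0],[0,-0.035,0,0,0,0,0],[0,-0.03,0,0,0,0,0],[0,0,0,0,0,0,0],[0,0,0,0,0,0,0]]]}}

```text
time: 6.8
tool_pos: [0.5498, -0.0499, 0.2329]
tool_rot: [-0.001, 1.0, 0.03, -0.001]
contact_force: [-0.8, -0.3, -2.7]
gripper_width: 0.242
grasp_force: 59.1
```

```bash
python3 - <<'E'
from h import *
w=grab('wrist','w2');a=grab('scene','s2');b=grab('side','d2')
print(manip.state()['tool_pos'],proj(w,(.5465,-.134,.105)),proj(a,(.5465,-.134,.105)),proj(b,(.5465,-.134,.105)))
p=[int(v) for v in proj(w,(.5465,-.134,.105))]
f=lambda i,x,y,w,h,k: cv2.resize(i[y:y+h,x:x+w],None,fx=k,fy=k,interpolation=cv2.INTER_CUBIC)
t=np.hstack([f(a['frame'],195,110,130,130,3),f(b['frame'],220,130,130,130,3)])
cv2.imwrite('pics/c2.png',t)
E
```

```text
[ 0.55012214 -0.04868734  0.23312321] [384.53808901 207.85182679] [260.08232174 196.89613805] [281.12822801 230.56539876]
```

View pics/c2.png

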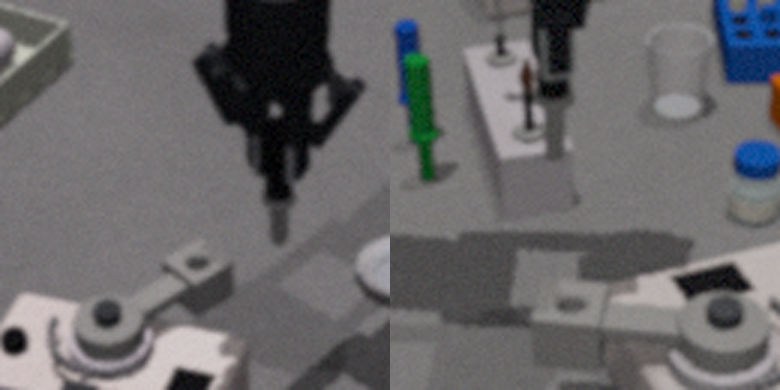

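View pics/w2.png

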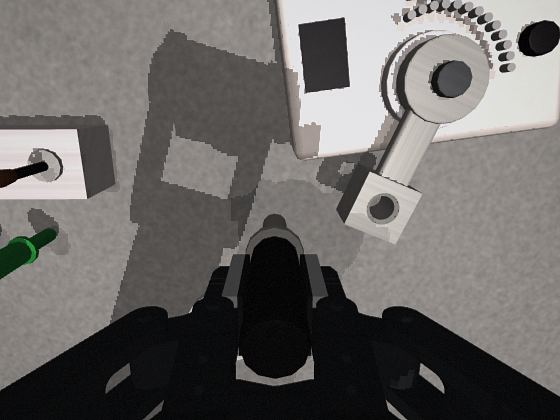

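The handle hangs upright in the jaws, its foot at scene (288,190), side (275,182) and wrist (274,220). In the wrist view the socket mouth is at (382,207) and the hub top at about (443,78).

```bash
python3 - <<'E'
from h import *
np.set_printoptions(precision=4,suppress=True)
w=load('w2');a=load('s2');b=load('d2')
print('foot sb',two(a,(288.3,189),b,(275,181.5)),'sw',two(a,(288.3,189),w,(274,221)),'wplane',plane(w,274,221,.163))
print('foot pred',proj(w,(.550,-.0487,.163)),proj(a,(.550,-.0487,.163)),proj(b,(.550,-.0487,.163)))
# hole: dark blob in wrist image
g=cv2.cvtColor(w['frame'],cv2.COLOR_BGR2GRAY)[190:226,364:402]
n,l,s,c=cv2.connectedComponentsWithStats((g<110).astype('uint8'))
for i in range(n): print(s[i],c[i]+[364,190])
for p in [(382.5,207.5)]: print('sock',plane(w,*p,.105))
print('hub',plane(w,443,77,.114))
print('sock sb',plane(a,195+199/3,110+263/3,.105),plane(b,220+(572-390)/3,130+304/3,.105))
E
```

```text
foot sb (array([ 0.5479, -0.0501,  0.1657]), np.float64(0.001827846670770217)) sw (array([ 0.5513, -0.0489,  0.1692]), np.float64(0.0024780110411325826)) wplane [ 0.5501 -0.05    0.163 ]
foot pred [271.8596 221.0008] [288.1403 190.7397] [275.5727 181.8838]
[  0   0  38  36 937] [382.5144 207.1686]
[  5   6  26  24 423] [382.3026 208.1891]
[12 11  1  1  1] [376. 201.]
[33 11  1  2  2] [397.  201.5]
[34 20  1  2  2] [398.  210.5]
[30 26  2  1  2] [394.5 216. ]
[11 32  1  1  1] [375. 222.]
sock [ 0.5467 -0.1324  0.105 ]
hub [ 0.6413 -0.1571  0.114 ]
sock sb [ 0.5476 -0.1295  0.105 ] [ 0.5452 -0.1362  0.105 ]
```

Call:
{"api": "play_rows", "payload": {"series": [[[-0.0005,-0.014,0,0,0,0,0],[-0.0005,-0.014,0,0,0,0,0],[-0.0005,-0.014,0,0,0,0,0],[-0.0005,-0.014,0,0,0,0,0],[-0.0005,-0.014,0,0,0,0,0],[-0.0005,-0.013,0,0,0,0,0],[0,0,-0.02,0,0,0,0],[0,0,-0.02,0,0,0,0],[0,0,0,0,0,0,0],[0,0,0,0,0,0,0]]]}}

```text
time: 7.95
tool_pos: [0.5471, -0.1331, 0.1932]
tool_rot: [-0.0, 1.0, 0.03, -0.0]
contact_force: [0.1, -0.4, -0.9]
gripper_width: 0.239
grasp_force: 59.2
```

```bash
python3 - <<'E'
from h import *
w=grab('wrist','w3');a=grab('scene','s3');b=grab('side','d3')
print(manip.state()['tool_pos'],manip.state()['contact_force'])
f=lambda i,x,y,w,h,k: cv2.resize(i[y:y+h,x:x+w],None,fx=k,fy=k,interpolation=cv2.INTER_CUBIC)
t=np.hstack([f(a['frame'],220,140,80,80,4),f(b['frame'],240,170,80,80,4)])
cv2.imwrite('pics/c3.png',t)
E
```

```text
[ 0.54807838 -0.13317814  0.19495517] [ 1.0582233  -0.28387065 -1.60599273]
```

View pics/c3.png

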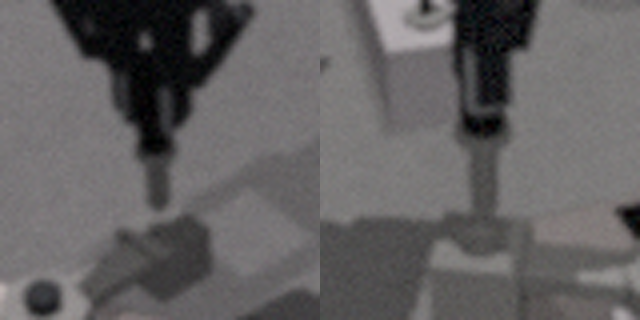

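The foot hangs right over the socket mouth: foot at crop (158,205) in the scene view, and foot (485,212) over hole (482,240) in the side view. I'll lower it.

Call:
{"api": "play_rows", "payload": {"series": [[[0,0,-0.01,0,0,0,0],[0,0,-0.01,0,0,0,0],[0,0,-0.01,0,0,0,0],[0,0,-0.01,0,0,0,0],[0,0,0,0,0,0,0]]]}}

```text
time: 8.6
tool_pos: [0.5458, -0.1321, 0.1504]
tool_rot: [-0.001, 1.0, 0.03, -0.002]
contact_force: [-0.3, 0.9, -1.5]
gripper_width: 0.238
grasp_force: 59.2
```

Call:
{"api": "play_rows", "payload": {"series": [[[0,0,-0.008,0,0,0,0],[0,0,-0.008,0,0,0,0],[0,0,-0.004,0,0,0,0],[0,0,0,0,0,0,0],[0,0,0,0,0,0,0]]]}}

```text
time: 9.1
tool_pos: [0.5474, -0.1328, 0.1334]
tool_rot: [0.0, 1.0, 0.03, 0.0]
contact_force: [0.3, 0.0, -1.9]
gripper_width: 0.241
grasp_force: 59.2
```

Call:
{"api": "play_rows", "payload": {"series": [[[0,0,-0.001,0,0,0,0],[0,0,-0.001,0,0,0,0],[0,0,-0.001,0,0,0,0],[0,0,0,0,0,0,0]]]}}

```text
time: 9.5
tool_pos: [0.5473, -0.1328, 0.1303]
tool_rot: [0.0, 1.0, 0.03, 0.0]
contact_force: [0.1, -0.0, -0.5]
gripper_width: 0.24
grasp_force: 59.2
```

Call:
{"api": "play_rows", "payload": {"series": [[[0,0,-0.001,0,0,0,0],[0,0,0,0,0,0,0]]]}}

```text
time: 9.7
tool_pos: [0.5475, -0.1328, 0.1302]
tool_rot: [0.0, 1.0, 0.03, 0.0]
contact_force: [-1.9, 1.1, 3.7]
gripper_width: 0.239
grasp_force: 59.2
```

Call:
{"api": "play_rows", "payload": {"series": [[[0,0,-0.001,0,0,0,0],[0,0,0,0,0,0,0]]]}}

```text
time: 9.9
tool_pos: [0.5476, -0.1328, 0.1301]
tool_rot: [0.0, 1.0, 0.03, 0.0]
contact_force: [-4.7, 2.0, 7.8]
gripper_width: 0.239
grasp_force: 59.9
```

The collar is home: 7.8 N upward at TCP z 0.130. Before swinging I'll measure the axis once more from the wrist frame taken above the socket.

View pics/w3.png

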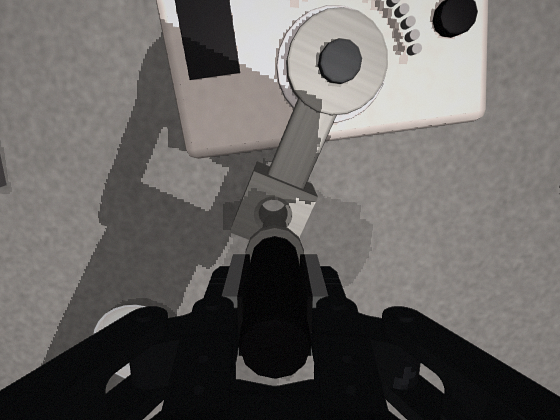

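```bash
python3 - <<'E'
from h import *
np.set_printoptions(precision=4,suppress=True)
for tag in('w2','w3'):
    w=load(tag);g=cv2.medianBlur(cv2.cvtColor(w['frame'],cv2.COLOR_BGR2GRAY),5)
    c=cv2.HoughCircles(g,cv2.HOUGH_GRADIENT,1,15,param1=80,param2=20,minRadius=12,maxRadius=60)
    for u,v,r in c[0][:8]: print(tag,u,v,r,plane(w,u,v,.114))
    print(proj(w,(.6434,-.1597,.114)),proj(w,(.6434,-.1597,.125)))
E
```

```text
w2 439.5 72.5 49.4 [ 0.6439 -0.1543  0.114 ]
w2 456.5 85.5 52.8 [ 0.6365 -0.1671  0.114 ]
w2 438.5 90.5 59.4 [ 0.6326 -0.1557  0.114 ]
w2 423.5 86.5 43.8 [ 0.6346 -0.1452  0.114 ]
w2 348.5 112.5 49.4 [ 0.6148 -0.097   0.114 ]
w2 437.5 47.5 47.2 [ 0.6591 -0.1502  0.114 ]
w2 414.5 74.5 33.6 [ 0.6417 -0.1379  0.114 ]
w2 384.5 207.5 14.7 [ 0.5492 -0.131   0.114 ]
[447.4824  73.8891] [455.1871  72.7292]
w3 334.5 59.5 53.9 [ 0.641  -0.1615  0.114 ]
w3 319.5 53.5 41.6 [ 0.6436 -0.1528  0.114 ]
w3 347.5 51.5 55.0 [ 0.6456 -0.1683  0.114 ]
w3 326.5 74.5 48.3 [ 0.6329 -0.1578  0.114 ]
w3 274.5 258.5 22.3 [ 0.5189 -0.1353  0.114 ]
w3 448.5 8.5 28.8 [ 0.6702 -0.2201  0.114 ]
w3 273.5 213.5 14.4 [ 0.5493 -0.1329  0.114 ]
w3 414.5 33.5 21.8 [ 0.6569 -0.2038  0.114 ]
[331.7521  54.7023] [334.8179  52.265 ]
```

The hub centre is at about (337,60), which puts the axis near (0.642,-0.163) and the lever's start direction at about 163°. I'll swing along the arc in 4 mm rows, one notch per call.

Call:
{"api": "play_rows", "payload": {"series": [[[-0.0011,-0.0038,0,0,0,0,0],[0,0,0,0,0,0,0]]]}}

```text
time: 10.1
tool_pos: [0.5473, -0.1353, 0.1301]
tool_rot: [-0.002, 1.0, 0.03, 0.001]
contact_force: [-0.9, 6.7, 6.9]
gripper_width: 0.237
grasp_force: 59.9
```

Call:
{"api": "play_rows", "payload": {"series": [[[-0.0009,-0.0039,0,0,0,0,0],[0,0,0,0,0,0,0]]]}}

```text
time: 10.3
tool_pos: [0.5464, -0.139, 0.1302]
tool_rot: [-0.002, 1.0, 0.031, 0.001]
contact_force: [-1.8, 4.5, 7.4]
gripper_width: 0.239
grasp_force: 60.0
```

Call:
{"api": "play_rows", "payload": {"series": [[[-0.0008,-0.0039,0,0,0,0,0],[0,0,0,0,0,0,0]]]}}

```text
time: 10.5
tool_pos: [0.5453, -0.1438, 0.1302]
tool_rot: [-0.0, 1.0, 0.03, 0.001]
contact_force: [-2.9, 1.2, 7.0]
gripper_width: 0.243
grasp_force: 59.9
```

Call:
{"api": "play_rows", "payload": {"series": [[[-0.0006,-0.004,0,0,0,0,0],[0,0,0,0,0,0,0]]]}}

```text
time: 10.7
tool_pos: [0.5446, -0.1484, 0.1302]
tool_rot: [0.0, 1.0, 0.03, 0.001]
contact_force: [-3.0, 1.9, 6.8]
gripper_width: 0.242
grasp_force: 59.9
```

Call:
{"api": "play_rows", "payload": {"series": [[[-0.0005,-0.004,0,0,0,0,0],[0,0,0,0,0,0,0]]]}}

```text
time: 10.9
tool_pos: [0.5443, -0.1506, 0.1302]
tool_rot: [-0.002, 1.0, 0.03, 0.001]
contact_force: [-1.7, 7.1, 8.3]
gripper_width: 0.237
grasp_force: 60.1
```

Click 1 felt: the force fell to about 1 N, then jumped back to 7 N. I'll continue.

Call:
{"api": "play_rows", "payload": {"series": [[[-0.0003,-0.004,0,0,0,0,0],[0,0,0,0,0,0,0]]]}}

```text
time: 11.1
tool_pos: [0.5438, -0.1554, 0.1302]
tool_rot: [-0.001, 1.0, 0.031, 0.001]
contact_force: [-2.9, 3.6, 7.3]
gripper_width: 0.241
grasp_force: 60.0
```

Call:
{"api": "play_rows", "payload": {"series": [[[-0.0001,-0.004,0,0,0,0,0],[0,0,0,0,0,0,0]]]}}

```text
time: 11.3
tool_pos: [0.5435, -0.1601, 0.1301]
tool_rot: [-0.0, 1.0, 0.031, 0.0]
contact_force: [-3.9, 1.6, 8.4]
gripper_width: 0.242
grasp_force: 59.9
```

Call:
{"api": "play_rows", "payload": {"series": [[[0,-0.004,0,0,0,0,0],[0,0,0,0,0,0,0]]]}}

```text
time: 11.5
tool_pos: [0.5434, -0.1641, 0.1301]
tool_rot: [-0.0, 1.0, 0.03, 0.0]
contact_force: [-3.8, 3.5, 7.6]
gripper_width: 0.245
grasp_force: 60.0
```

Call:
{"api": "play_rows", "payload": {"series": [[[0.0002,-0.004,0,0,0,0,0],[0,0,0,0,0,0,0]]]}}

```text
time: 11.7
tool_pos: [0.5435, -0.1665, 0.1301]
tool_rot: [-0.002, 1.0, 0.03, 0.0]
contact_force: [-5.0, 8.2, 9.9]
gripper_width: 0.241
grasp_force: 60.3
```

Call:
{"api": "play_rows", "payload": {"series": [[[0.0003,-0.004,0,0,0,0,0],[0,0,0,0,0,0,0]]]}}

```text
time: 11.9
tool_pos: [0.5437, -0.1716, 0.1302]
tool_rot: [-0.001, 1.0, 0.031, -0.0]
contact_force: [-3.4, 1.9, 8.1]
gripper_width: 0.244
grasp_force: 60.1
```

Call:
{"api": "play_rows", "payload": {"series": [[[0.0005,-0.004,0,0,0,0,0],[0,0,0,0,0,0,0]]]}}

```text
time: 12.1
tool_pos: [0.5442, -0.1764, 0.1302]
tool_rot: [0.0, 1.0, 0.03, 0.0]
contact_force: [-5.7, 1.0, 7.9]
gripper_width: 0.242
grasp_force: 60.0
```

Call:
{"api": "play_rows", "payload": {"series": [[[0.0006,-0.0039,0,0,0,0,0],[0,0,0,0,0,0,0]]]}}

```text
time: 12.3
tool_pos: [0.5448, -0.1799, 0.1302]
tool_rot: [-0.001, 1.0, 0.03, -0.0]
contact_force: [-4.6, 4.0, 9.3]
gripper_width: 0.242
grasp_force: 60.0
```

Call:
{"api": "play_rows", "payload": {"series": [[[0.0008,-0.0039,0,0,0,0,0],[0,0,0,0,0,0,0]]]}}

```text
time: 12.5
tool_pos: [0.5453, -0.1828, 0.1302]
tool_rot: [-0.002, 1.0, 0.031, -0.001]
contact_force: [-6.3, 6.5, 10.2]
gripper_width: 0.244
grasp_force: 60.3
```

Three clicks so far, with jumps at y = -0.1506, -0.1665 and -0.1828. Two more to go, easing x slightly.

Call:
{"api": "play_rows", "payload": {"series": [[[0.0005,-0.0039,0,0,0,0,0],[0,0,0,0,0,0,0]]]}}

```text
time: 12.7
tool_pos: [0.5462, -0.1875, 0.1302]
tool_rot: [-0.001, 1.0, 0.031, 0.0]
contact_force: [-4.5, 3.2, 7.4]
gripper_width: 0.241
grasp_force: 60.0
```

Call:
{"api": "play_rows", "payload": {"series": [[[0.0008,-0.0038,0,0,0,0,0],[0,0,0,0,0,0,0]]]}}

```text
time: 12.9
tool_pos: [0.5473, -0.192, 0.1302]
tool_rot: [0.0, 1.0, 0.03, 0.001]
contact_force: [-2.7, 0.3, 6.5]
gripper_width: 0.243
grasp_force: 59.8
```

Call:
{"api": "play_rows", "payload": {"series": [[[0.001,-0.0038,0,0,0,0,0],[0,0,0,0,0,0,0]]]}}

```text
time: 13.1
tool_pos: [0.5483, -0.1953, 0.1301]
tool_rot: [-0.001, 1.0, 0.03, 0.001]
contact_force: [-3.7, 4.8, 8.4]
gripper_width: 0.239
grasp_force: 59.9
```

Call:
{"api": "play_rows", "payload": {"series": [[[0.0014,-0.0037,0,0,0,0,0],[0,0,0,0,0,0,0]]]}}

```text
time: 13.3
tool_pos: [0.5493, -0.198, 0.1301]
tool_rot: [-0.002, 1.0, 0.031, -0.0]
contact_force: [-4.3, 6.7, 9.2]
gripper_width: 0.241
grasp_force: 60.2
```

Four clicks. Now the fifth, in finer steps.

Call:
{"api": "play_rows", "payload": {"series": [[[0.0014,-0.0037,0,0,0,0,0],[0,0,0,0,0,0,0]]]}}

```text
time: 13.5
tool_pos: [0.5511, -0.2028, 0.1302]
tool_rot: [-0.0, 1.0, 0.031, 0.0]
contact_force: [-2.8, 1.3, 6.8]
gripper_width: 0.246
grasp_force: 59.9
```

Call:
{"api": "play_rows", "payload": {"series": [[[0.0016,-0.0036,0,0,0,0,0],[0,0,0,0,0,0,0]]]}}

```text
time: 13.7
tool_pos: [0.5529, -0.2068, 0.1302]
tool_rot: [0.0, 1.0, 0.03, 0.001]
contact_force: [-2.7, 1.3, 7.0]
gripper_width: 0.241
grasp_force: 59.8
```

Call:
{"api": "play_rows", "payload": {"series": [[[0.0009,-0.0018,0,0,0,0,0],[0,0,0,0,0,0,0]]]}}

```text
time: 13.9
tool_pos: [0.5537, -0.2084, 0.1302]
tool_rot: [-0.0, 1.0, 0.03, 0.001]
contact_force: [-3.2, 3.5, 7.7]
gripper_width: 0.239
grasp_force: 59.8
```

```bash
python3 - <<'E'
from h import *
from scipy.optimize import least_squares
P=np.array([[.5464,-.139],[.5453,-.1438],[.5446,-.1484],[.5443,-.1506],[.5438,-.1554],[.5435,-.1601],[.5434,-.1641],[.5435,-.1665],[.5437,-.1716],[.5442,-.1764],[.5448,-.1799],[.5453,-.1828],[.5462,-.1875],[.5473,-.192],[.5483,-.1953],[.5493,-.198],manip.state()['tool_pos'][:2]])
c=least_squares(lambda c:np.hypot(*(P-c).T)-.1,[.642,-.163]).x
th=np.unwrap(np.arctan2(*(P-c).T[::-1]));print(c,np.round(th-th[0],3),P[-1])
print('notch jumps',np.round(th[[3,7,11,15]]-th[0],3))
E
```

```text
[ 0.64337963 -0.16398722] [0.    0.049 0.096 0.118 0.166 0.213 0.253 0.277 0.328 0.377 0.412 0.442
 0.49  0.536 0.57  0.599 0.712] [ 0.55366023 -0.20840367]
notch jumps [0.118 0.277 0.442 0.599]
```

Call:
{"api": "play_rows", "payload": {"series": [[[0.0008,-0.0018,0,0,0,0,0],[0,0,0,0,0,0,0]]]}}

```text
time: 14.1
tool_pos: [0.5543, -0.2097, 0.1301]
tool_rot: [-0.001, 1.0, 0.03, 0.0]
contact_force: [-2.8, 3.6, 9.4]
gripper_width: 0.245
grasp_force: 60.0
```

Call:
{"api": "play_rows", "payload": {"series": [[[0.0005,-0.0009,0,0,0,0,0],[0,0,0,0,0,0,0],[0,0,0,0,0,0,0]]]}}

```text
time: 14.4
tool_pos: [0.5545, -0.2101, 0.1301]
tool_rot: [-0.001, 1.0, 0.031, 0.0]
contact_force: [-4.0, 5.6, 9.1]
gripper_width: 0.244
grasp_force: 60.1
```

```bash
python3 - <<'E'
from h import *
a=grab('scene','s4');b=grab('side','d4');w=grab('wrist','w4')
s=manip.state();p=s['tool_pos'];print(p,s['contact_force'],s['grasp_force'])
c=np.array([.64338,-.16399]);print(np.arctan2(p[1]-c[1],p[0]-c[0])%(2*np.pi)-np.arctan2(-.139-c[1],.5464-c[0]))
f=lambda i,x,y,w,h,k: cv2.resize(i[y:y+h,x:x+w],None,fx=k,fy=k,interpolation=cv2.INTER_CUBIC)
cv2.imwrite('pics/c4.png',np.hstack([f(a['frame'],170,150,100,130,4),f(b['frame'],250,170,100,130,4)]))
E
```

```text
[ 0.55453786 -0.21004483  0.13016777] [-4.18492569  4.54126098  9.33882733] 60.10406792163849
0.7304463447833611
```

View pics/c4.png

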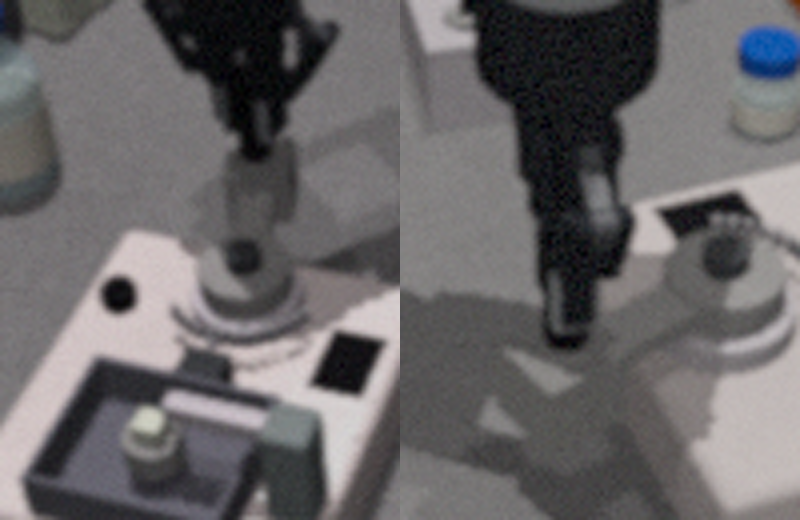

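The view shows the jaws upright over the lever block, with the collar down on it and the lever swung about 45°. The force is climbing at the fifth notch. I'll nudge 1 mm more to centre, then settle.

Call:
{"api": "play_rows", "payload": {"series": [[[0.0004,-0.0009,0,0,0,0,0],[0,0,0,0,0,0,0],[0,0,0,0,0,0,0],[0,0,0,0,0,0,0],[0,0,0,0,0,0,0],[0,0,0,0,0,0,0]]]}}

```text
time: 15.15
tool_pos: [0.5548, -0.2105, 0.1301]
tool_rot: [-0.002, 1.0, 0.031, -0.0]
contact_force: [-5.4, 6.7, 9.9]
gripper_width: 0.243
grasp_force: 60.2
```

```bash
python3 -c "
from plant import manip
print(manip.job_done())"
```

```text
the job is handed in; nothing more can be done
None
```

The job is handed in, with no verdict returned: the crank handle is home in the lever socket, the lever was swung through five felt clicks with no sixth, and the arm is still gripping the handle and holding the lever in the fifth notch.

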